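# Push the tub into the counter locker and shut its door

### The job

The white tub sticks out of the low wooden locker. First push it along the worktop until all of it is inside the locker, with the door still open, then push the door fully shut. Do not lift or tip the tub, and leave the things standing around and on the locker where they are.

Things in the scene. Friction and masses are not known exactly. Their poses are not given: they have to be found in the camera images.
- locker: Low light-wood locker fixed to the worktop, 216 mm deep (own x), 170 mm wide (y), 80 mm high; origin at the centre of its underside; own +x points from its opening to its back. It has no floor (the tub slides on the worktop). Walls are 10 mm thick; inside it is 150 mm wide, 206 mm deep from the front plane to the back wall, 70 mm high. The roof starts 40 mm behind the front plane, so fingers that point down may follow the tub up to 40 mm into the opening.
- opening (a point): Centre of the opening, in the locker's front plane (108 mm in front of the locker's origin), 35 mm above the worktop, axes as the locker's.
- door (a joint): Angle of the locker's door, rad: 0 shut over the opening, 1.57 straight out towards the robot side, 2.2 the stop; it starts at 1.5 to 2.0. It turns about a vertical hinge on the right-hand (-y) side, turns with light friction (about 0.05 N m) and stays where it is left; no latch.
- door_hinge (a point): Point on the door's vertical hinge axis, 42 mm above the worktop. It is at x = -0.115, y = -0.080 m in the locker's frame. Its axes turn with the door: own +y runs from the hinge along the panel to the free edge, own -x is the outward normal of the outer face (the face to push to shut it).
- door_edge (a point): Middle of the door's free edge, 163 mm from the hinge axis, 42 mm above the worktop, axes as door_hinge. The panel is 10 mm thick (5 mm either side of the hinge axis) and reaches from 6 to 78 mm above the worktop; a small steel tab on its top edge near the free end reaches 88 mm.
- tub_centre (a point): Centre of the white open-topped plastic tub, 29 mm above its underside. The tub is 194 mm long (own y, along the locker's depth), 124 mm wide (own x) and 58 mm high, measured at its rim; the walls slope in below the rim. 0.17 to 0.35 kg. It starts partly inside the locker, sticking out by 60 to 95 mm.
- tape: Roll of tape lying on the locker's roof, 92 mm across, 18 mm high, origin at the centre of its underside. Bystander.
- mill: Pepper mill, 54 mm across, 140 mm tall, loose on the worktop to the left of the locker, origin at the centre of its underside. Bystander.
- cutter: Round steel cutter, 72 mm across, 43 mm high, loose on the worktop to the left in front, origin at the centre of its underside. Bystander.
- dredger: Steel sugar dredger, 72 mm across, 108 mm tall, loose on the worktop to the right of the locker, origin at the centre of its underside. Bystander.
- tub: The same white tub; origin at the centre of its underside, axes as tub_centre.
Mind the look-alikes: they are no part of the job. Leave any green look-alike of the tub alone.

How it is judged:
On the way, in this order (a step that is already met when the one before it is completed fails the run):
1. the tub is pushed all the way into the locker while the door still stands open (x of tub_centre in the frame of opening above 0.097 m and value of joint door above 0.8 rad), for 0.2 s.
2. the door is pushed shut (value of joint door below 0.06 rad), for 0.2 s.
At the end, for the whole second after the job is handed in: The tub stands at rest on the worktop inside the locker (no part of it outside the front plane), and the door is shut to within 0.06 rad (10 mm at its free edge) (x of tub_centre in the frame of opening above 0.097 m and value of joint door below 0.06 rad and height (world z) of tub_centre below 0.037 m and linear speed of tub below 0.02 m/s); the robot touches nothing.
It fails at once if the tub is lifted (more than 15 mm) or tipped (more than 0.2 rad) (height (world z) of tub_centre above 0.044 m or angle between tub_centre's own z axis and vertical above 0.2 rad).
It fails at once if the pepper mill is moved by more than 25 mm (distance of mill from where it was at the start of the episode above 0.025 m).
It fails at once if the round cutter is moved by more than 25 mm (distance of cutter from where it was at the start of the episode above 0.025 m).
It fails at once if the sugar dredger is moved by more than 25 mm (distance of dredger from where it was at the start of the episode above 0.025 m).
It fails at once if the tape roll is moved by more than 25 mm (distance of tape from where it was at the start of the episode above 0.025 m).
It also fails if it takes over 54 s, if anything falls off the work surface, if the arm or the gripper's body presses on something with over 40 N, if the wrist force passes 120 N, or if a joint passes its speed limit or range.

### The arm

A 7-joint arm with a two-finger parallel gripper is mounted at the origin on a cart in front of the work surface, level with it; the furniture and walls round the work are solid. World frame = base frame: x ahead of the robot, y to its left, z up, the work surface at z = 0. Lengths are in m, angles in rad, forces in N, time in s.
With the tool pointing down it reaches from about 0.4 to 0.85 m from the base axis. Payload 10.4 kg.
Tool frame: the origin (TCP) lies between the finger pads; the fingertips stand ahead of it and the grasp point (between the pads) lies 5 mm behind it (manip.tip_extent is the z of the fingertips in the tool frame, in m); z points along the fingers, y is the line along which they close (so a half turn about z gives the same grasp; the last joint's range is limited). The gripper opens to 85 mm and grips with 20 to 120 N. Pads are 22 mm wide; open, the fingers measure 114 mm over their backs; the gripper's body (76 mm by 85 mm) begins 54 mm behind the grasp point. The pads swing forward as they close: fully open they stand 13 mm farther back than shut.
Start: joints at [1.272, 0.332, -0.065, 1.46, 0.022, 1.35, -0.088], TCP at [0.17, -0.601, 0.245] pointing down, gripper open.
Joint ranges: [-2.6, 2.6], [-0.5, 2.12], [-1.47, 1.34], [0.16, 2.42], [-1.27, 4.41], [0.06, 2.06], [-2.6, 2.6]. Speed limits (rad/s): [2.22, 2.22, 2.79, 2.79, 3.14, 3.14, 3.14].

### API

Orientations are given as a unit quaternion [x, y, z, w].
In Python, from workcell import status, viewer, manip gives the robot as it stands.
- The arm moves only by the tool play_rows, never from a script. Its argument "plan" is one flat list of numbers, 7 for each row, row after row: the turn, a rotation vector about the tool's x, y, z in degrees, then the shift along the tool's x, y, z in m, then the opening, from 0 (shut) to 1 (fully open). In form: [ax, ay, az, dx, dy, dz, grip, ax, ay, az, dx, dy, dz, grip, ...]. A call has 1 to 20 rows; each row is the pose to reach, as a shift and turn from the pose commanded when the call began, along the tool's axes at that moment; what a row does not reach only later rows make up. A row lasts 1/8 s, in which the tool goes at most 62.5 mm and 10.7 degrees, less where a joint would pass 70% of its speed; a pose out of reach is approached as far as the arm can. A call with a gripper value outside its range is refused whole. The fingers move at their own pace and stop on an object; "squeeze" is the grip in N (left out, the last holds). Time passes only in rows, so rows that repeat a pose let the fingers close. It gives the time, the measured TCP pose, the force, the opening and the grip force at its end, in the units of the state.
- status.get_obs(): the state, without advancing time (a new reading comes with each control period).
- viewer.camera(name): name is "scene" or "top"; returns the picture (420x560x3 uint8, red, green, blue); there is no depth.
- viewer.camera_model(name): a dict with "fx", "fy", "cx", "cy" (pixels), "D" ([k1, k2, p1, p2, k3] as OpenCV has them; the pictures are not rectified), "R" (3x3) and "t" (3): a world point X has camera coordinates R X + t. Camera axes: x right, y down, z forward; pixel columns grow to the right and rows downward; lengths in m; the calibration is good to about 2 mm. A picture is of the moment at which its call begins. camera_model takes no time and is no camera call.
- manip.hand_in(): hands the job in; it is judged then, once.
The state is a dict: "clock": time; "joint_pos": joint angles; "joint_velocities": joint speeds; "tau": joint torques, N m; "position": TCP position; "ee_rot": TCP orientation; "ft_force": force on the tool from outside, world axes, zero at the start; "torque": the same for the moment, N m; "grip_width": opening from 0.0 (shut) to 1.0 (fully open); "grasp_force": force on a finger pad.
Only numpy, scipy, OpenCV 4.12 (cv2) and the standard library are available. Lean on these libraries where they do the work, as an engineer would, in place of code of your own. Each camera call takes 0.05 s, during which the arm holds its last target. There are 200 camera calls.

## Working session

There is one attempt and no reset: what is moved stays moved. The work goes in short steps, Python scripts to look and compute and a tool call to move; the robot and the scene stay as the last step left them, time stands still between calls to the robot, and variables do not carry over. Pictures are saved under pics/ and viewed, at most 10 in all, crops included, and the job is handed in when it is done.

Besides the shell and the picture viewer there is one more tool, called after "Call:" in YAML: its name, and indented under it one key for each argument. play_rows: Moves the arm, as the interface text tells. Its arguments: {"type":"object","properties":{"plan":{"type":"array","items":{"type":"number"}},"squeeze":{"type":"number"}},"required":["plan"]}

```bash
mkdir -p pics
python3 - <<'E'
from workcell import status, viewer, manip
import cv2
for n in("scene","top"):
    cv2.imwrite(f"pics/{n}0.png",viewer.camera(n)[:,:,::-1]); print(viewer.camera_model(n))
print(status.get_obs(),manip.tip_extent)
E
```

```text
{'fx': 415.65900962846547, 'fy': 415.65900962846547, 'cx': 274.535577859325, 'cy': 210.01194551293727, 'D': array([-0.03936045,  0.        ,  0.        ,  0.        ,  0.        ]), 'R': array([[-0.76820746, -0.6401936 ,  0.00307391],
       [-0.32597535,  0.3870163 , -0.86253026],
       [ 0.5509967 , -0.6636042 , -0.50599614]]), 't': array([0.47728758, 0.28659947, 0.94420147])}
{'fx': 405.91379708052864, 'fy': 405.91379708052864, 'cx': 279.1846757929339, 'cy': 209.31581954475013, 'D': array([0.02295304, 0.        , 0.        , 0.        , 0.        ]), 'R': array([[ 0.02188769, -0.99972389, -0.00854774],
       [-0.99443175, -0.02088867, -0.10329163],
       [ 0.10308456,  0.01076096, -0.99461438]]), 't': array([-0.01771031,  0.61035095,  0.98331187])}
{'clock': 0.1, 'joint_pos': array([ 1.27238486,  0.3328229 , -0.06471332,  1.46085768,  0.02162593,
        1.34987035, -0.08850153]), 'joint_velocities': array([-0.00171104, -0.00111316,  0.00040484, -0.00325404,  0.00128742,
        0.00099663,  0.0008758 ]), 'tau': array([ 5.24275547e-04, -6.26749778e+01,  4.83054353e-02, -3.92427456e+01,
        1.61584181e-02,  7.02058300e-03,  3.85050771e-05]), 'position': array([ 0.17011904, -0.60108129,  0.24458646]), 'ee_rot': array([ 9.90503394e-01,  1.37486827e-01, -1.24422537e-04, -6.18528865e-04]), 'ft_force': array([-0.99772859, -0.0745086 ,  1.16662546]), 'torque': array([ 0.0089429 , -0.04303596,  0.03237073]), 'grasp_force': 0.0, 'grip_width': 0.999485095874563} 0.014
```

View pics/scene0.png

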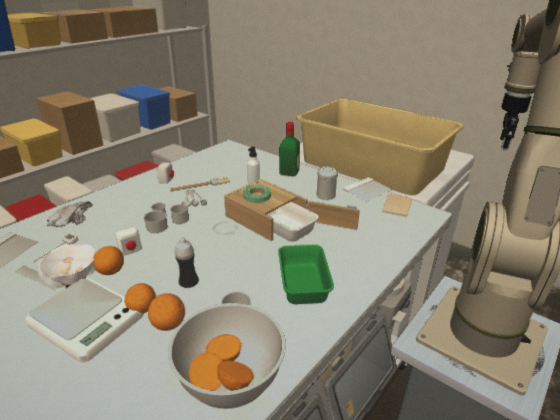

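View pics/top0.png

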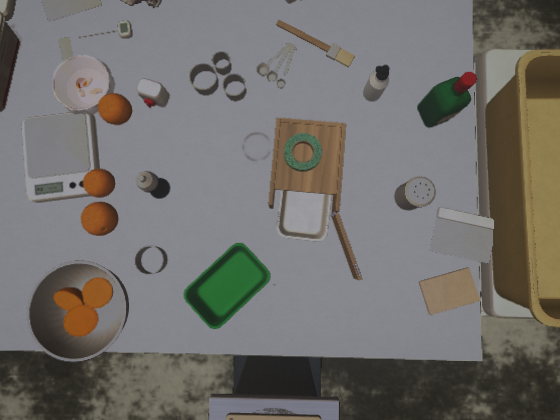

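The top view shows the locker (roof about (310,155)) with the tape on it at (302,152). The white tub sticks out at (303,215), and the door runs from (336,212) to (358,277). There are two tub candidates: white (303,215), which is inside the locker opening and fits the description, and green (228,285), which is the look-alike to leave alone. I'll confirm this in one enlarged crop.

```bash
cat > h.py <<'E'
import numpy as np, cv2
from workcell import status, viewer, manip
def ray(n,px,z):
    m=viewer.camera_model(n); K=np.array([[m['fx'],0,m['cx']],[0,m['fy'],m['cy']],[0,0,1]])
    u=cv2.undistortPoints(np.array([[px]],float),K,np.array(m['D']))[0,0]
    R=np.array(m['R']);C=-R.T@m['t'];d=R.T@np.array([u[0],u[1],1]);return C+d*(z-C[2])/d[2]
def proj(n,P):
    m=viewer.camera_model(n); K=np.array([[m['fx'],0,m['cx']],[0,m['fy'],m['cy']],[0,0,1]])
    return cv2.projectPoints(np.array(P,float).reshape(-1,1,3),cv2.Rodrigues(np.array(m['R']))[0],np.array(m['t']),K,np.array(m['D']))[0][:,0]
def crop(n,x0,y0,x1,y1,s,f):
    im=viewer.camera(n)[y0:y1,x0:x1,::-1]
    cv2.imwrite(f,cv2.resize(im,None,fx=s,fy=s,interpolation=cv2.INTER_CUBIC))
E
python3 - <<'E'
from h import *
crop("top",255,110,405,290,3.3,"pics/c1.png")
E
```

```text
(no output)
```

View pics/c1.png

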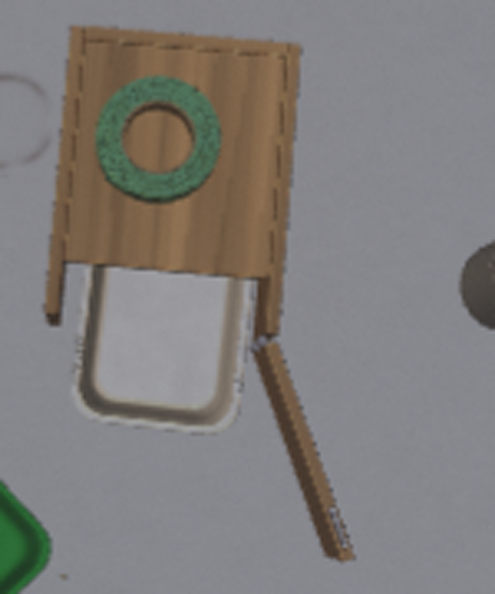

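```bash
cat >> h.py <<'E'
c=lambda p:(255+p[0]/3.3-.35,110+p[1]/3.3-.35)
E
python3 - <<'E'
from h import *
from scipy.optimize import least_squares
W=np.array([ray("top",c(p),.08)[:2] for p in [(71,27),(299,45),(46,313),(277,334)]])
L=np.array([(.108,.085),(.108,-.085),(-.108,.085),(-.108,-.085)])
rot=lambda a:np.array([[np.cos(a),-np.sin(a)],[np.sin(a),np.cos(a)]])
r=least_squares(lambda q:((L@rot(q[2]).T+q[:2])-W).ravel(),[.6,0,0])
x,y,a=r.x;print("locker",r.x,"res mm",r.fun.round(4)*1000)
tl=lambda P:(np.asarray(P)[:2]-r.x[:2])@rot(a)
for n,p,z in [("tub nearL",(100,420),.058),("nearR",(215,432),.058),("near mid",(157,427),.058),("left",(74,390),.058),("right",(242,390),.058),("door end R",(354,555),.078),("door end L",(333,558),.078),("door hinge",(266,343),.078),("roof front",(62,262),.08)]:
    P=ray("top",c(p),z);print(n,P.round(4),"lock",tl(P).round(4))
for n,p,z in [("dredger",(419,190),.108),("cutter",(152,260),.043),("green corner",(238,245),.05),("green R",(269,275),.05),("green L",(186,293),.05),("green near",(217,326),.05)]:
    print(n,ray("top",p,z).round(3))
E
```

```text
locker [ 0.71735141 -0.06990709 -0.06559805] res mm [ 1.4  0.7  0.8 -1.  -1.4  1.6 -0.8 -1.4]
tub nearL [ 0.5411 -0.0203  0.058 ] lock [-0.1792  0.0379]
nearR [ 0.5341 -0.1045  0.058 ] lock [-0.1805 -0.0466]
near mid [ 0.5369 -0.0621  0.058 ] lock [-0.1806 -0.004 ]
left [ 0.5626 -0.0008  0.058 ] lock [-0.1589  0.0588]
right [ 0.5653 -0.1239  0.058 ] lock [-0.1482 -0.0639]
door end R [ 0.4489 -0.2019  0.078 ] lock [-0.2592 -0.1493]
door end L [ 0.4465 -0.1871  0.078 ] lock [-0.2626 -0.1347]
door hinge [ 0.5984 -0.1387  0.078 ] lock [-0.1142 -0.0764]
roof front [0.654  0.0097 0.08  ] lock [-0.0684  0.0753]
dredger [ 0.654 -0.327  0.108]
cutter [0.479 0.303 0.043]
green corner [0.519 0.093 0.05 ]
green R [0.449 0.016 0.05 ]
green L [0.402 0.215 0.05 ]
green near [0.326 0.137 0.05 ]
```

```bash
cat >> h.py <<'E'
from scipy.spatial.transform import Rotation as Ro
LK=np.array([.71735,-.06991]);A=-.0656
rot=lambda a:np.array([[np.cos(a),-np.sin(a)],[np.sin(a),np.cos(a)]])
w=lambda l:rot(A)@np.array(l)+LK
tl=lambda P:(np.asarray(P)[:2]-LK)@rot(A)
def rel(l,z,ang=A):   # lock xy, z, tool x heading -> rotvec deg, shift in the tool frame
    o=status.get_obs();R0=Ro.from_quat(o['ee_rot']);T=Ro.from_euler('z',ang)*Ro.from_euler('x',np.pi)
    return (R0.inv()*T).as_rotvec(degrees=True).round(2),(R0.inv().apply(np.r_[w(l),z]-o['position'])).round(4)
E
python3 - <<'E'
from h import *
print(w((-.215,-.003)),rel((-.215,-.003),.245),rel((-.215,-.003),.045))
E
```

```text
[ 0.50261579 -0.05880966] (array([-6.000e-02,  1.000e-02,  1.956e+01]), array([ 4.676e-01, -4.313e-01,  1.000e-04])) (array([-6.000e-02,  1.000e-02,  1.956e+01]), array([ 0.4676, -0.4311,  0.2001]))
```

Call:
play_rows:
  plan: [0, 0, 5, 0.117, -0.108, 0, 0.4, 0, 0, 10, 0.234, -0.216, 0, 0.4, 0, 0, 15, 0.351, -0.324, 0, 0.4, 0, 0, 19.6, 0.468, -0.431, 0, 0.4, 0, 0, 19.6, 0.468, -0.431, 0, 0.4, 0, 0, 19.6, 0.468, -0.431, 0, 0.4, 0, 0, 19.6, 0.468, -0.431, 0, 0.4, 0, 0, 19.6, 0.468, -0.431, 0, 0.4, 0, 0, 19.6, 0.468, -0.431, 0, 0.4, 0, 0, 19.6, 0.468, -0.431, 0, 0.4, 0, 0, 19.6, 0.468, -0.431, 0, 0.4, 0, 0, 19.6, 0.468, -0.431, 0, 0.4, 0, 0, 19.6, 0.468, -0.431, 0, 0.4, 0, 0, 19.6, 0.468, -0.431, 0, 0.4, 0, 0, 19.6, 0.468, -0.431, 0, 0.4, 0, 0, 19.6, 0.468, -0.431, 0, 0.4]

```text
clock: 2.15
position: [0.503, -0.0596, 0.2454]
ee_rot: [0.999, -0.033, 0.0, 0.0]
ft_force: [0.2, -0.4, -0.4]
grip_width: 0.394
grasp_force: 0.0
```

Run:
```python
from h import *
o=status.get_obs();print(o['clock'],o['position'],o['grip_width'],tl(o['position']),rel((-.215,-.003),.045))
crop("top",255,110,405,290,3.3,"pics/c2.png")
```

```text
2.15 [ 0.50304201 -0.0596245   0.24538113] 0.39445936411263743 [-0.21452128 -0.00378514] (array([ 0.01, -0.01, -0.08]), array([-0.0005, -0.0008,  0.2004]))
```

View pics/c2.png

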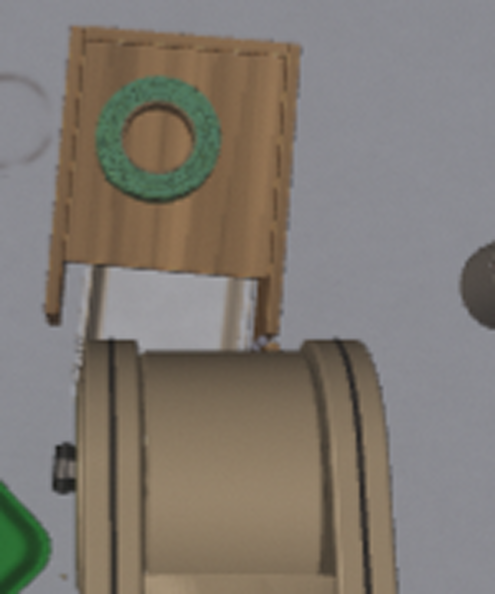

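Call:
play_rows:
  plan: [0, 0, 0, 0, 0, 0.06, 0.4, 0, 0, 0, 0, 0, 0.11, 0.4, 0, 0, 0, 0, 0, 0.155, 0.4, 0, 0, 0, 0, 0, 0.185, 0.4, 0, 0, 0, 0, 0, 0.2, 0.4, 0, 0, 0, 0, 0, 0.2, 0.4, 0, 0, 0, 0, 0, 0.2, 0.4, 0, 0, 0, 0.01, 0, 0.2, 0.4, 0, 0, 0, 0.018, 0, 0.2, 0.4]

```text
clock: 3.32
position: [0.5225, -0.0607, 0.0461]
ee_rot: [0.999, -0.033, 0.001, 0.0]
ft_force: [0.6, 0.5, 0.3]
grip_width: 0.399
grasp_force: 0.0
```

Call:
play_rows:
  plan: [0, 0, 0, 0.005, 0, 0, 0.4, 0, 0, 0, 0.01, 0, 0, 0.4, 0, 0, 0, 0.015, 0, 0, 0.4, 0, 0, 0, 0.02, 0, 0, 0.4, 0, 0, 0, 0.025, 0, 0, 0.4, 0, 0, 0, 0.03, 0, 0, 0.4, 0, 0, 0, 0.035, 0, 0, 0.4, 0, 0, 0, 0.04, 0, 0, 0.4, 0, 0, 0, 0.045, 0, 0, 0.4, 0, 0, 0, 0.05, 0, 0, 0.4, 0, 0, 0, 0.055, 0, 0, 0.4, 0, 0, 0, 0.06, 0, 0, 0.4, 0, 0, 0, 0.065, 0, 0, 0.4, 0, 0, 0, 0.07, 0, 0, 0.4, 0, 0, 0, 0.07, 0, 0, 0.4, 0, 0, 0, 0.07, 0, 0, 0.4]

```text
clock: 5.32
position: [0.5912, -0.0651, 0.0455]
ee_rot: [0.999, -0.033, 0.0, 0.0]
ft_force: [-0.2, -0.6, -0.2]
grip_width: 0.402
grasp_force: 0.0
```

Run:
```python
from h import *
o=status.get_obs();print(o['clock'],o['position'],o['ft_force'],o['grip_width'],tl(o['position']))
crop("scene",190,150,400,300,3.5,"pics/c3.png")
```

```text
5.325 [ 0.59118759 -0.06505766  0.0454555 ] [-0.22833884 -0.64114373 -0.23798087] 0.40166408844209356 [-0.12620914 -0.00342842]
```

View pics/c3.png

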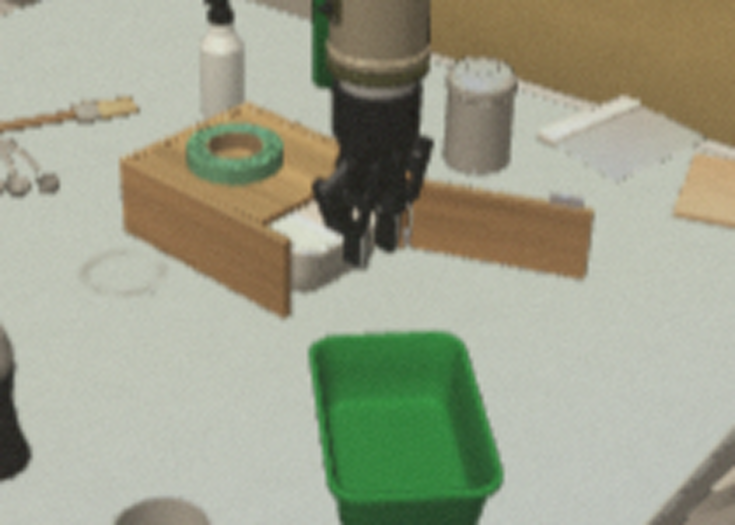

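Call:
play_rows:
  plan: [0, 0, 0, 0.004, 0, 0, 0.4, 0, 0, 0, 0.008, 0, 0, 0.4, 0, 0, 0, 0.012, 0, 0, 0.4, 0, 0, 0, 0.014, 0, 0, 0.4, 0, 0, 0, 0.014, 0, 0, 0.4, 0, 0, 0, 0.014, 0, 0, 0.4]

```text
clock: 6.12
position: [0.6051, -0.066, 0.0453]
ee_rot: [0.999, -0.033, 0.0, 0.0]
ft_force: [-0.2, -1.0, -0.3]
grip_width: 0.401
grasp_force: 0.0
```

Run:
```python
from h import *
o=status.get_obs();print(o['clock'],o['ft_force'],tl(o['position']))
crop("scene",230,170,340,260,6,"pics/c4.png")
```

```text
6.125 [-0.17758182 -0.9839479  -0.2889156 ] [-0.11222478 -0.00347118]
```

View pics/c4.png

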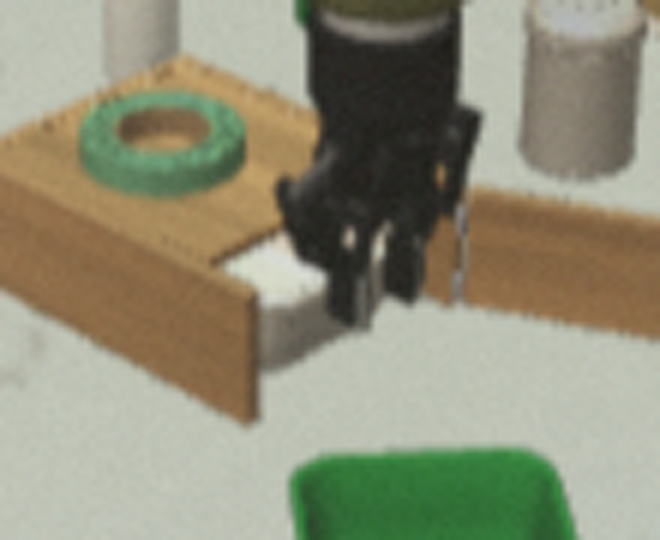

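Run:
```python
from h import *
d=lambda p:(230+p[0]/6-.4,170+p[1]/6-.4)
for p,z in [((270,300),.058),((310,298),.058),((330,280),.058),((258,285),.08),((258,425),0),((340,325),.035)]: print(p,tl(ray("scene",d(p),z)).round(4))
print((proj("scene",[np.r_[w(l),z] for l,z in [((-.108,.085),.08),((-.108,.085),0),((-.101,.055),.058),((-.101,.03),.058)]])-[230,170])*6)
```

```text
(270, 300) [-0.0938  0.0565]
(310, 298) [-0.1072  0.041 ]
(330, 280) [-0.1026  0.021 ]
(258, 285) [-0.1043  0.0762]
(258, 425) [-0.1084  0.0804]
(340, 325) [-0.1112  0.0222]
[[248.71650715 292.02034925]
 [248.82700503 425.97953241]
 [279.91267551 301.63697865]
 [313.3838769  283.08252256]]
```

Call:
play_rows:
  plan: [0, 0, 0, 0.002, 0, 0, 0.4, 0, 0, 0, 0.004, 0, 0, 0.4, 0, 0, 0, 0.005, 0, 0, 0.4, 0, 0, 0, 0.005, 0, 0, 0.4]

```text
clock: 6.68
position: [0.6101, -0.0664, 0.0453]
ee_rot: [0.999, -0.033, 0.0, 0.0]
ft_force: [-0.9, 0.4, 0.5]
grip_width: 0.399
grasp_force: 0.6
```

Call:
play_rows:
  plan: [0, 0, 0, 0.001, 0, 0, 0.4, 0, 0, 0, 0.002, 0, 0, 0.4, 0, 0, 0, 0.002, 0, 0, 0.4]

```text
clock: 7.05
position: [0.6121, -0.0665, 0.0453]
ee_rot: [0.999, -0.033, 0.0, 0.0]
ft_force: [-1.4, 0.2, -0.3]
grip_width: 0.397
grasp_force: 0.6
```

Call:
play_rows:
  plan: [0, 0, 0, 0.001, 0, 0, 0.4, 0, 0, 0, 0.002, 0, 0, 0.4, 0, 0, 0, 0.002, 0, 0, 0.4]

```text
clock: 7.42
position: [0.6135, -0.0666, 0.0452]
ee_rot: [0.999, -0.033, -0.001, 0.0]
ft_force: [-5.7, 0.8, 2.1]
grip_width: 0.4
grasp_force: 2.5
```

Call:
play_rows:
  plan: [0, 0, 0, 0.001, 0, 0, 0.4, 0, 0, 0, 0.002, 0, 0, 0.4, 0, 0, 0, 0.002, 0, 0, 0.4]

```text
clock: 7.8
position: [0.6137, -0.0666, 0.0451]
ee_rot: [0.999, -0.033, -0.003, 0.0]
ft_force: [-16.0, 1.1, 10.5]
grip_width: 0.402
grasp_force: 7.8
```

Contact with the back wall (16 N) shows the tub is fully in. Next I back off, lift, close the fingers and plan the door.

Call:
play_rows:
  plan: [0, 0, 0, -0.01, 0, 0, 0.4, 0, 0, 0, -0.05, 0, 0, 0.3, 0, 0, 0, -0.09, 0, 0, 0.1, 0, 0, 0, -0.11, 0, -0.04, 0, 0, 0, 0, -0.12, 0, -0.1, 0, 0, 0, 0, -0.12, 0, -0.13, 0, 0, 0, 0, -0.12, 0, -0.13, 0, 0, 0, 0, -0.12, 0, -0.13, 0]

```text
clock: 8.8
position: [0.496, -0.0589, 0.1747]
ee_rot: [0.999, -0.033, 0.0, 0.0]
ft_force: [-0.6, 0.8, -0.6]
grip_width: -0.002
grasp_force: 0.0
```

Run:
```python
from h import *
o=status.get_obs();print(o['clock'],o['grip_width'],tl(o['position']),o['position'])
H=np.array([-.115,-.08])
def T(th,r=.125,g=0):
    d=np.array([-np.sin(th),np.cos(th)]);n=np.array([np.cos(th),np.sin(th)])
    return H+r*d-n*(.005+g+.011*abs(n[0])+.015*abs(n[1]))
l=T(1.97,g=.035);print("pre",l,w(l),"high",rel(l,.175),"low",rel(l,.048))
p0=l
for th in [1.97,1.8,1.6,1.4,1.2,1.0,.8,.6,.45,.3,.2,.1,.05,0]:
    q=T(th); print(th,(q-p0)[0].round(3),-(q-p0)[1].round(3),w(q).round(3))
crop("scene",190,150,400,300,3.5,"pics/c5.png")
```

```text
8.8 -0.0018241282769905732 [-0.22161297 -0.00350841] [ 0.49598371 -0.05888348  0.17470386]
pre [-0.20759028 -0.18211364] [ 0.49826813 -0.23802377] high (array([ 0.02, -0.  , -0.05]), array([ 0.0142,  0.1786, -0.0002])) low (array([ 0.02, -0.  , -0.05]), array([0.0142, 0.1786, 0.1268]))
1.97 -0.014 -0.032 [ 0.487 -0.205]
1.8 -0.024 -0.052 [ 0.478 -0.184]
1.6 -0.032 -0.078 [ 0.472 -0.158]
1.4 -0.034 -0.102 [ 0.471 -0.134]
1.2 -0.032 -0.126 [ 0.474 -0.11 ]
1.0 -0.025 -0.15 [ 0.483 -0.087]
0.8 -0.013 -0.172 [ 0.496 -0.065]
0.6 0.003 -0.193 [ 0.514 -0.046]
0.45 0.019 -0.205 [ 0.531 -0.034]
0.3 0.037 -0.216 [ 0.549 -0.025]
0.2 0.049 -0.221 [ 0.562 -0.021]
0.1 0.063 -0.225 [ 0.576 -0.018]
0.05 0.07 -0.226 [ 0.583 -0.017]
0 0.077 -0.227 [ 0.59  -0.016]
```

View pics/c5.png

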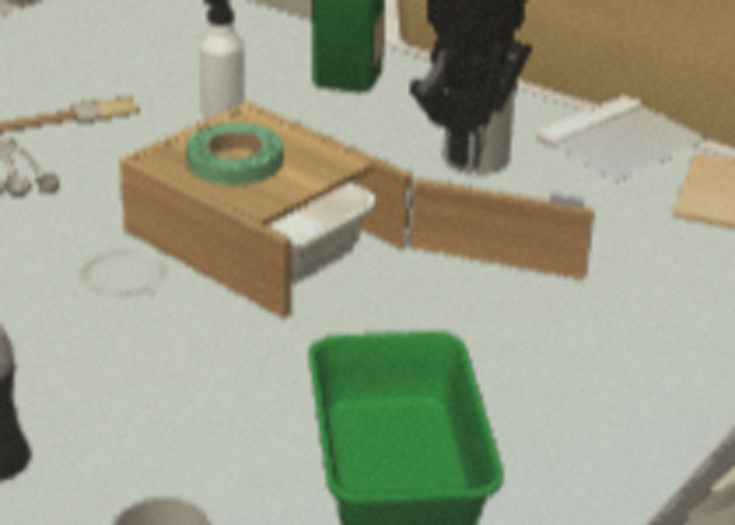

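The tub's rim sits behind the front plane, level and straight, and the door is still open. Next I move to the door's outer side.

Call:
play_rows:
  plan: [0, 0, 0, 0.005, 0.06, 0, 0, 0, 0, 0, 0.01, 0.12, 0, 0, 0, 0, 0, 0.014, 0.179, 0, 0, 0, 0, 0, 0.014, 0.179, 0, 0, 0, 0, 0, 0.014, 0.179, 0, 0, 0, 0, 0, 0.014, 0.179, 0.05, 0, 0, 0, 0, 0.014, 0.179, 0.1, 0, 0, 0, 0, 0.014, 0.179, 0.127, 0, 0, 0, 0, 0.014, 0.179, 0.127, 0, 0, 0, 0, 0.014, 0.179, 0.127, 0]

```text
clock: 10.1
position: [0.4993, -0.2377, 0.0495]
ee_rot: [0.999, -0.032, 0.001, 0.0]
ft_force: [0.2, -0.8, 0.9]
grip_width: -0.002
grasp_force: 0.0
```

Call:
play_rows:
  plan: [0, 0, 0, -0.007, -0.016, 0, 0, 0, 0, 0, -0.014, -0.032, 0, 0, 0, 0, 0, -0.019, -0.042, 0, 0, 0, 0, 0, -0.024, -0.052, 0, 0, 0, 0, 0, -0.028, -0.065, 0, 0, 0, 0, 0, -0.032, -0.078, 0, 0, 0, 0, 0, -0.033, -0.09, 0, 0, 0, 0, 0, -0.034, -0.102, 0, 0, 0, 0, 0, -0.033, -0.114, 0, 0, 0, 0, 0, -0.032, -0.126, 0, 0, 0, 0, 0, -0.029, -0.138, 0, 0, 0, 0, 0, -0.025, -0.15, 0, 0, 0, 0, 0, -0.019, -0.161, 0, 0, 0, 0, 0, -0.013, -0.172, 0, 0, 0, 0, 0, -0.005, -0.183, 0, 0, 0, 0, 0, 0.003, -0.193, 0, 0, 0, 0, 0, 0.011, -0.199, 0, 0, 0, 0, 0, 0.019, -0.205, 0, 0, 0, 0, 0, 0.028, -0.211, 0, 0, 0, 0, 0, 0.037, -0.216, 0, 0]

```text
clock: 12.6
position: [0.5501, -0.025, 0.0482]
ee_rot: [0.999, -0.033, -0.0, 0.0]
ft_force: [0.4, -1.1, 1.0]
grip_width: 0.001
grasp_force: 0.0
```

Call:
play_rows:
  plan: [0, 0, 0, 0.006, -0.003, 0, 0, 0, 0, 0, 0.012, -0.005, 0, 0, 0, 0, 0, 0.019, -0.007, 0, 0, 0, 0, 0, 0.026, -0.009, 0, 0, 0, 0, 0, 0.033, -0.01, 0, 0, 0, 0, 0, 0.036, -0.01, 0, 0, 0, 0, 0, 0.036, -0.01, 0, 0, 0, 0, 0, 0.036, -0.01, 0, 0]

```text
clock: 13.6
position: [0.586, -0.0177, 0.0483]
ee_rot: [0.999, -0.033, 0.0, 0.0]
ft_force: [-0.7, 0.0, -0.1]
grip_width: 0.004
grasp_force: 0.0
```

Run:
```python
from h import *
o=status.get_obs();print(o['clock'],o['ft_force'],tl(o['position']),o['position'])
crop("scene",190,150,400,300,3.5,"pics/c6.png")
```

```text
13.6 [-0.6639833   0.02323502 -0.07933213] [-0.13450132  0.04350196] [ 0.58598966 -0.01768465  0.04830389]
```

View pics/c6.png

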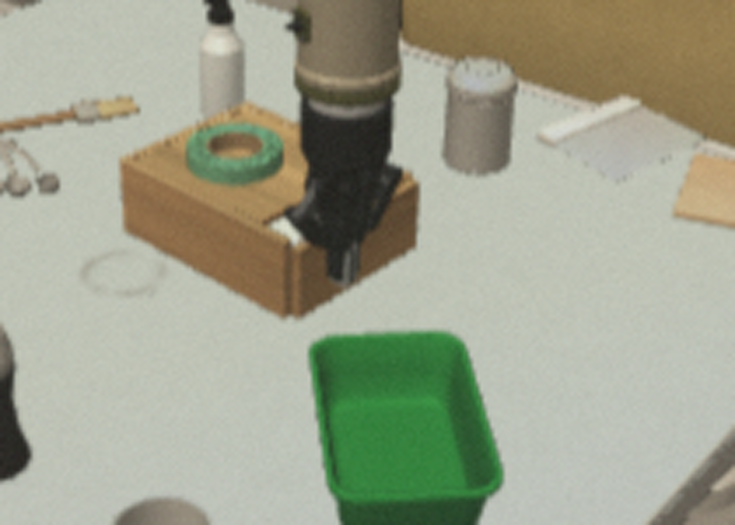

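The door is nearly shut. I'll push gently until I feel the stop.

Call:
play_rows:
  plan: [0, 0, 0, 0.002, 0, 0, 0, 0, 0, 0, 0.004, 0, 0, 0, 0, 0, 0, 0.004, 0, 0, 0]

```text
clock: 14.02
position: [0.5896, -0.0179, 0.048]
ee_rot: [0.999, -0.033, -0.001, 0.0]
ft_force: [-4.5, 0.1, 1.1]
grip_width: -0.005
grasp_force: 0.0
```

Call:
play_rows:
  plan: [0, 0, 0, 0.002, 0, 0, 0, 0, 0, 0, 0.003, 0, 0, 0, 0, 0, 0, 0.003, 0, 0, 0]

```text
clock: 14.4
position: [0.5897, -0.0177, 0.0469]
ee_rot: [0.999, -0.033, -0.004, 0.0]
ft_force: [-15.6, 1.4, 3.9]
grip_width: 0.001
grasp_force: 0.0
```

The door is against its stop (15 N with no further motion). Now I retreat.

Call:
play_rows:
  plan: [0, 0, 0, -0.01, 0, 0, 0, 0, 0, 0, -0.03, 0.01, 0, 0, 0, 0, 0, -0.06, 0.03, -0.03, 0, 0, 0, 0, -0.08, 0.06, -0.08, 0, 0, 0, 0, -0.1, 0.11, -0.13, 0, 0, 0, 0, -0.1, 0.17, -0.15, 0, 0, 0, 0, -0.1, 0.22, -0.15, 0, 0, 0, 0, -0.1, 0.27, -0.15, 0, 0, 0, 0, -0.1, 0.27, -0.15, 0, 0, 0, 0, -0.1, 0.27, -0.15, 0, 0, 0, 0, -0.1, 0.27, -0.15, 0]

```text
clock: 15.78
position: [0.476, -0.2795, 0.1985]
ee_rot: [0.999, -0.032, 0.0, 0.0]
ft_force: [0.6, 0.8, -0.1]
grip_width: 0.002
grasp_force: 0.0
```

Run:
```python
from h import *
crop("top",255,110,405,290,3.3,"pics/c7.png")
```

```text
(no output)
```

View pics/c7.png

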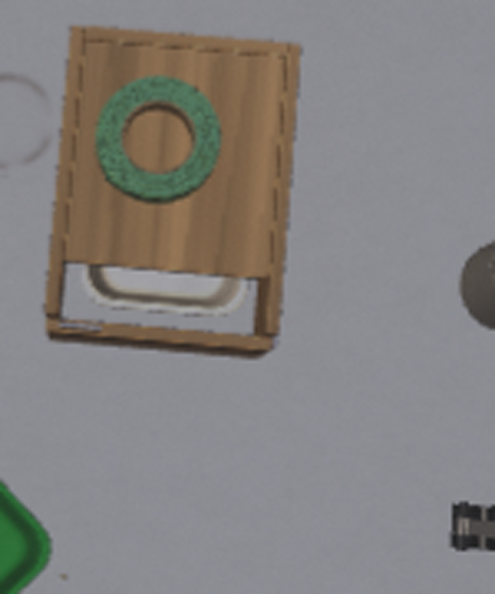

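The top view shows the door shut flush (crop row 335), the tub inside behind it, and the tape and dredger where they were.

```bash
python3 -c "
from workcell import manip
print(manip.hand_in())"
```

```text
the job is handed in; nothing more can be done
None
```

The white tub was pushed fully into the locker with the door open, then the door was pushed shut against its stop. The tape, dredger and green tub were still in place in the last picture; the mill and cutter were out of that view, but the arm went nowhere near them. I handed the job in at about 16 s, and no verdict came back.

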